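Turn the stuffed circuit board over for soldering

ROBOT

A 6-joint arm with a two-finger parallel gripper is mounted at the origin on the work surface. World frame = base frame: x ahead of the robot, y to its left, z up, the work surface at z = 0. Lengths are in m, angles in rad, forces in N, time in s.
With the tool pointing down it reaches from about 0.3 to 0.875 m from the base axis. Payload 6.4 kg.
Tool frame: the origin (TCP) lies on the centre line of the jaws, within the pads' length; the fingertips stand 11 mm ahead of it and the grasp point (between the pads) lies 8 mm behind it; x points along the fingers, y is the direction in which the jaws open and shut, and the axes are right-handed (so a half turn about x gives the same grasp; the last joint's range is limited). The gripper opens to 85 mm and grips with 20 to 120 N. Pads are 22 mm wide; open, the fingers measure 114 mm over their backs; the gripper's body (76 mm by 85 mm) begins 54 mm behind the grasp point. The pads swing forward as they close: fully open they stand 13 mm farther back than shut.
Start: joints at [-1.366, 0.181, 1.607, -0, 1.354, -0.206], TCP at [0.23, -0.527, 0.242] pointing down, gripper open.
Joint ranges: [-2.99, 2.99], [-0.89, 2.07], [0.3, 2.58], [-1.14, 4.28], [0, 2.63], [-3.12, 3.12]. Speed limits (rad/s): [2.57, 2.57, 3.01, 3.14, 3.14, 3.14].

INTERFACE

Orientations are given as a unit quaternion [w, x, y, z].
In Python, from bench import ctrl, camera, hand_in gives the robot as it stands. The module is installed in compiled form; this text tells all that it offers.
- The arm moves only by the tool drive_tool, never from a script. Its argument "increments" is a list of rows, each a list of 7 numbers: the shift along the tool's x, y, z in m, then the turn, a rotation vector about the tool's x, y, z in degrees, then the gripper's target within -1 to 1 (fully open at 1, half-way at 0, shut at -1). In form: [[dx, dy, dz, rx, ry, rz, claw], ...]. A call has 1 to 10 rows; each row shifts and turns the commanded pose from where the row before left it, along the tool's axes as they then stand; what a row does not reach is not made up. A row lasts 1/8 s, in which the tool goes at most 62.5 mm and 10.7 degrees, less where a joint would pass 70% of its speed; a pose out of reach is approached as far as the arm can. A call is refused whole if a number of a shift passes 0.0625 or a number of a turn 10.7, either way. A call with a gripper value outside its range is refused whole. The fingers move at their own pace and stop on an object; the grip force is fixed at half the most. Time passes only in rows, so rows that do not move let the fingers close. It gives the time, the measured TCP pose, the force and the opening at its end, in the units of the state.
- ctrl.get_obs(): the state, without advancing time (a new reading comes with each control period).
- camera(name): name is "scene" or "side" or "wrist"; returns a dict with "img" (384x512x3 uint8, red, green, blue), "depth" (384x512 float32, m along the optical axis (not along the pixel's ray), 0 where there is no reading), "fx", "fy", "cx", "cy" (pixels), "world_from_camera" (4x4, takes a point from camera to world coordinates); the wrist camera has in their place "hand_eye" (4x4, takes a point from camera to tool coordinates, whose origin is the TCP and whose axes are the tool frame's). Camera axes: x right, y down, z forward; pixel columns grow to the right and rows downward; lengths in m; the calibration is good to about 2 mm. A picture is of the moment at which its call begins: read the wrist's pose just before it.
- hand_in(): hands the job in, once; it reports no verdict.
The state is a dict: "time_s": time; "q": joint angles; "dq": joint speeds; "joint_efforts": joint torques, N m; "eef_pos": TCP position; "eef_rot": TCP orientation; "wrist_force": force on the tool from outside, world axes, zero at the start; "torque": the same for the moment, N m; "opening": opening from 0.0 (shut) to 1.0 (fully open).
Only numpy, scipy, OpenCV 4.12 (cv2) and the standard library are available. Lean on these libraries where they do the work, as an engineer would, in place of code of your own. Each camera call takes 0.05 s, during which the arm holds its last target.

TASK

The board in the flip-over holder has all its parts put in and must now be soldered from underneath. Shut the hold-down cover over the parts, pull the index plunger straight out by its knob until it stays out, crank the frame half a turn so that the solder side is on top, then push the plunger fully home to lock the frame there, with the cover still shut. Leave the other things on the bench where they are.

Things in the scene. Friction and masses are not known exactly. Their poses are not given: they have to be found in the camera images.
- holder: circuit-board holder, aluminium, fixed. Own x away from the robot side, y left, z up; origin on the bench under the frame's middle. Base plate 160 (x) by 300 mm (y), 12 mm thick, y -135 to +165. Posts at y -105 and +105 mm (12 thick, 46 wide, 148 high). Plunger over a notched disc (90 mm across) outside the left post, on the robot's side of the top; crank outside the right post
- frame_centre (a point): middle of the turning frame, on its level turning axis, which runs along the holder's own y, 125 mm above the bench over the holder's origin. Frame with board: 132 mm (x) by 188 mm (y), 24 mm thick. Its axes turn with the frame
- frame (a joint): frame, crank and disc: rad about the holder's +y. 0 at start (parts on top, crank towards the robot); positive takes the crank up, over and away; +3.14 or -3.14 = half a turn; travel -3.5 to 3.5. Locked (0.03 play) with plunger in; plunger out, it stays where left (0.22 N m, 4 N at crank). The pin centres it in a notch (every 1.57) if within 0.06; else it hits the rim after 4 mm and springs out
- crank_grip (a point): middle of the crank's black handle: round grip, 19 mm diameter, 58 mm long, along the holder's y, spinning freely on its pin, outboard of the crank arm (arm's face 31 mm inward of this point; nothing else outboard). It circles 60 mm from the turning axis in the plane y = -163 mm of the holder; at start at holder x = -60 mm, 125 mm above the bench. Axes turn with the frame
- cover (a joint): hold-down cover's opening angle, rad: 0 = shut flat on the frame, 0.75 to 1.3 at start, at most 1.6. Aluminium plate 134 by 160 mm, 6 mm thick, rubber pad beneath, two 4 mm high stiffening strips on top 45 mm either side of the middle. Opens up and away from the robot. Stiff hinge, stays where left; about 2 N at the tab moves it
- cover_hinge (a point): middle of the cover's hinge line, which runs along the holder's y; with the frame at 0 it lies at holder x = +66 mm, 142 mm above the bench. Axes as the frame's
- cover_tab (a point): middle of the finger tab on the cover's free edge, in mid-thickness of the plate, 142 mm from the hinge line; tab 44 mm wide along y, 5 mm thick, ends 9 mm beyond this point. The plate proper ends 8 mm before it. Axes are the cover's: z square to the plate, outward (up when shut), x from tab to hinge
- plunger (a joint): index plunger: m pulled out. 0 = home (frame locked), 0.012 = fully out. Snaps over half way and stays at either end by itself; about 8 N leaves either end
- knob_grip (a point): on the axis of the plunger's round black knob, mid-head: head 26 mm diameter, 20 mm long (outer face 9 mm outward of this point), on a 12 mm neck; when home, the nut and block below are 23 and 29 mm inward. Own z = pull direction, leaning 30 degrees from vertical to the holder's -x (robot's side). Moves with the knob; home: holder x = -48, y = 126 mm, 207 mm above the bench
- fume_arm: fume-extraction arm, fixed: black foot 110 mm across, yellow column, hose to 500 mm high. Origin under the foot, at about x = 170, y = 270 mm of the holder, axes as the holder's. Its black nozzle hangs over the plunger end: a gripper pointing straight down at the knob meets it, one leaning along the knob's axis passes in front
- nozzle (a point): middle of the fume nozzle's round mouth (86 mm across), facing down, 335 mm above the bench; its near rim is only 8 mm behind the axis of the knob at its grip point, seen from above, with the knob 120 mm below
- solder_spool: loose grey spool of solder standing on end, 54 mm across, 44 mm tall; origin under its centre
- side_cutters: loose pair of side cutters lying flat, about 140 mm long, 14 mm thick; origin under the joint end of the handles, jaws towards own +x
- brass_wool_tin: loose round steel tin with brass wool, 70 mm across, 40 mm tall; origin under its centre
- multimeter: loose green and black multimeter leaning on its stand, 190 x 92 mm, about 120 mm tall; origin on the bench under its centre
- iron_stand: loose blue soldering-iron stand with iron, 110 x 75 mm foot, iron handle sticking up and out to 175 mm high towards own -x; origin under its centre
- phone: loose smartphone lying flat, 150 x 72 x 9 mm; origin under its centre
- tweezers: loose steel tweezers lying flat, 125 mm long, 8 mm thick; origin under their centre
- screwdriver: loose black-handled screwdriver lying flat, 170 mm long; origin underneath it

How it is judged:
On the way, in this order (a step that is already met when the one before it is completed fails the run):
1. the hold-down cover is shut (within 0.05 rad), the frame still parts side up (value of joint cover below 0.05 rad and value of joint frame between -0.1 and 0.1 rad), for 0.2 s.
2. the plunger is pulled out to its detent (more than 10.5 mm) (value of joint plunger above 0.0105 m and value of joint cover below 0.06 rad), for 0.3 s.
3. the frame is half a turn over, cover shut, plunger still out ((value of joint frame between 3.0016 and 3.2816 rad or value of joint frame between -3.2816 and -3.0016 rad) and value of joint cover below 0.06 rad and value of joint plunger above 0.009 m), for 0.2 s.
At the end, for the whole second after the job is handed in: The plunger is home (less than 1.5 mm out), the frame is half a turn from its start, either way round (within 0.05 rad) and still, solder side on top, and the cover is shut (within 0.06 rad) (value of joint plunger below 0.0015 m and (value of joint frame between 3.0916 and 3.1916 rad or value of joint frame between -3.1916 and -3.0916 rad) and value of joint cover below 0.06 rad and velocity of joint frame between -0.05 and 0.05 rad/s); the robot touches nothing.
It fails at once if the frame is turned (more than 0.4 rad) with the cover open (more than 0.2 rad), so that parts fall out ((value of joint frame above 0.4 rad or value of joint frame below -0.4 rad) and value of joint cover above 0.2 rad).
It fails at once if another thing on the bench is moved more than 30 mm (distance of any of solder_spool, side_cutters, brass_wool_tin, multimeter, iron_stand, phone, tweezers, screwdriver from where it was at the start of the episode above 0.03 m).
It also fails if it takes over 72 s, if anything falls off the work surface, if the arm or the gripper's body presses on something with over 40 N, if the wrist force passes 120 N, or if a joint passes its speed limit or range.

## Working session

There is one attempt and no reset: what is moved stays moved. The work goes in short steps, Python scripts to look and compute and a tool call to move; the robot and the scene stay as the last step left them, time stands still between calls to the robot, and variables do not carry over. Pictures are saved under pics/ and viewed, and the job is handed in when it is done.

Besides the shell and the picture viewer there is one more tool, called in YAML: its name, and indented under it one key for each argument. drive_tool: Moves the arm, as the interface text tells. Its arguments: {"type":"object","properties":{"increments":{"type":"array","items":{"type":"array","items":{"type":"number"}}}},"required":["increments"]}

```bash
mkdir -p pics; cat > h.py <<'E'
import numpy as np, cv2
from bench import ctrl, camera, hand_in
from scipy.spatial.transform import Rotation as R
def save(n,c): cv2.imwrite(f'pics/{n}.png',c['img'][:,:,::-1])
def pts(c,T):
    h,w=c['depth'].shape; u,v=np.meshgrid(np.arange(w),np.arange(h)); d=c['depth']
    P=np.stack([(u-c['cx'])/c['fx']*d,(v-c['cy'])/c['fy']*d,d],-1)
    return P@T[:3,:3].T+T[:3,3]
E
python3 - <<'E'
from h import *
o=ctrl.get_obs();print(o)
for n in ['scene','side','wrist']:
    c=camera(n);save(n+'0',c);np.savez(f'{n}0.npz',**c)
    print(n,c['fx'],c['cx'],c['cy'],c.get('world_from_camera',c.get('hand_eye')))
E
```

```text
{'time_s': 0.0, 'q': array([-1.36625842e+00,  1.81535379e-01,  1.60800513e+00,  1.72561818e-05,
        1.35380589e+00, -2.06289775e-01]), 'dq': array([-0.00168825, -0.000295  ,  0.00140629, -0.0005644 , -0.00111   ,
       -0.00019766]), 'joint_efforts': array([ 8.10202237e-04, -4.44867110e+01, -3.51334405e+01, -3.73658859e-04,
        8.96408572e-03,  9.52143921e-06]), 'eef_pos': array([ 0.22955254, -0.52661035,  0.24138871]), 'eef_rot': array([ 0.14360882,  0.69224754,  0.1448489 , -0.69223454]), 'wrist_force': array([-0.42310129,  0.66761662, -0.36564803]), 'torque': array([0.00038906, 0.02055303, 0.03796716]), 'opening': 0.9969805166591122}
scene 456.57790416479384 256.1706781446684 186.59027504956134 [[-0.03459263  0.88823447 -0.4580861   1.18673452]
 [ 0.99939661  0.02931138 -0.01863488  0.02960606]
 [-0.00312501 -0.45845432 -0.88871248  1.53405554]
 [ 0.          0.          0.          1.        ]]
side 408.92005080332393 252.82634585753857 195.35203008977007 [[ 0.98493727 -0.1126057   0.13121943  0.37353786]
 [-0.17225194 -0.70522105  0.68774453 -0.81543228]
 [ 0.01509475 -0.69998802 -0.71399504  1.05442772]
 [ 0.          0.          0.          1.        ]]
wrist 339.41932238087486 255.42755194849352 187.47223799391776 [[ 7.34151160e-04 -2.61915738e-01  9.65090466e-01 -1.30595994e-01]
 [ 9.99999635e-01 -2.29264435e-04 -8.22926849e-04  6.14626846e-05]
 [ 4.36798413e-04  9.65090718e-01  2.61915474e-01 -6.63012717e-02]
 [ 0.00000000e+00  0.00000000e+00  0.00000000e+00  1.00000000e+00]]
```

View pics/scene0.png

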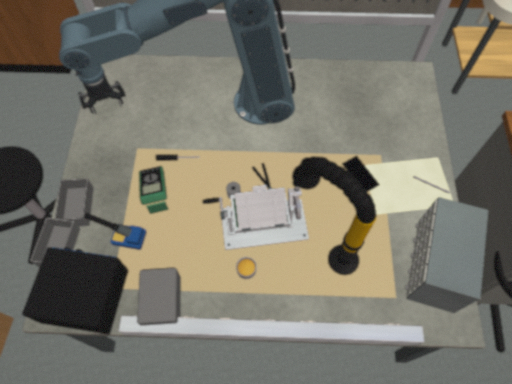

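View pics/side0.png

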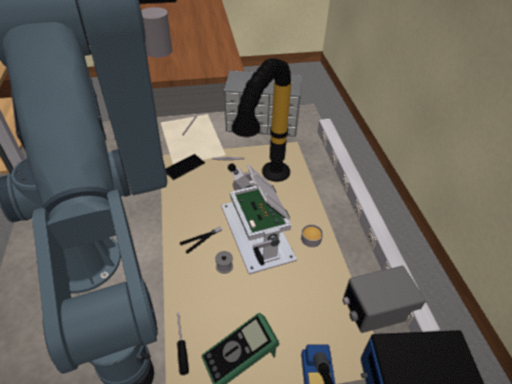

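The scene view shows the holder at about (263,215) px, with its near side toward the robot. The side view shows the cover open at about (270,195), the crank at (262,255) and the knob at (235,170). Next I measure the base plate.

```bash
python3 - <<'E'
from h import *
for n in ['scene','side']:
    c=dict(np.load(n+'0.npz')); W=pts(c,c['world_from_camera']); img=c['img'].astype(int)
    hsv=cv2.cvtColor(c['img'],cv2.COLOR_RGB2HSV)
    m=(c['depth']>0)&(hsv[...,1]<45)&(hsv[...,2]>130)&(W[...,2]>0.004)&(W[...,2]<.022)&(W[...,0]>.3)&(W[...,0]<.95)&(abs(W[...,1])<.4)
    nl,l,st,_=cv2.connectedComponentsWithStats(m.astype(np.uint8))
    print(n,st[1:][st[1:,4]>30])
    # cast onto z=.012
    P=W[m]; print(len(P),np.median(P,0))
    r=cv2.minAreaRect(P[:,:2].astype(np.float32));print(r,cv2.boxPoints(r))
    x0,y0,x1,y1=(200,160,330,290) if n=='scene' else (200,60,330,290)
    vis=c['img'].copy(); vis[m]=(255,0,0)
    f=4 if n=='scene' else 2.6
    cv2.imwrite(f'pics/{n}crop.png',np.hstack([cv2.resize(a[y0:y1,x0:x1],None,fx=f*.75,fy=f*.75,interpolation=cv2.INTER_CUBIC)[:,:,::-1] for a in (c['img'],vis)]))
    print(cv2.imread(f'pics/{n}crop.png').shape)
E
```

```text
scene [[ 222  200   87   50 1473]]
2013 [0.60600691 0.05333203 0.01014204]
((0.6451338529586792, -0.00018578767776489258), (0.7974802851676941, 0.48643603920936584), 89.8877944946289) [[ 0.4011354  -0.39844885]
 [ 0.88757056 -0.39940146]
 [ 0.88913226  0.39807728]
 [ 0.40269715  0.39902988]]
(390, 780, 3)
side [[ 221  202   76   72 1508]]
1622 [ 0.5124158  -0.03719947  0.01212646]
((0.65886390209198, 0.1258523166179657), (0.5501333475112915, 0.47118252515792847), 82.34963989257812) [[ 0.3887507  -0.11540228]
 [ 0.85573924 -0.17812967]
 [ 0.92897713  0.3671069 ]
 [ 0.46198857  0.4298343 ]]
(449, 508, 3)
```

```bash
echo
```

```text
(no output)
```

View pics/wrist0.png

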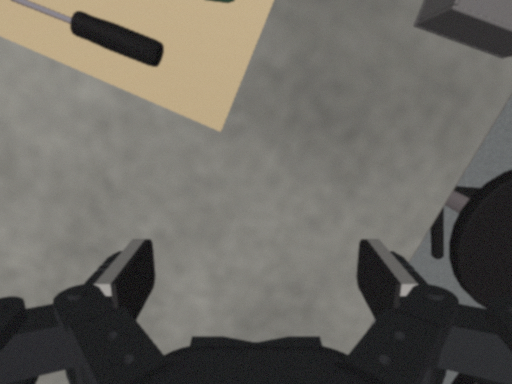

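```bash
python3 - <<'E'
from h import *
for n in ['scene','side']:
    c=dict(np.load(n+'0.npz')); T=c['world_from_camera'];W=pts(c,T)
    hsv=cv2.cvtColor(c['img'],cv2.COLOR_RGB2HSV)
    m=(c['depth']>0)&(hsv[...,1]<45)&(hsv[...,2]>130)&(W[...,2]>0.002)&(W[...,2]<.03)
    nl,l,st,_=cv2.connectedComponentsWithStats(m.astype(np.uint8),connectivity=4)
    i=l[235,265] if n=='scene' else l[262,285]
    print(n,i,st[i])
    cnt=cv2.findContours((l==i).astype(np.uint8),cv2.RETR_EXTERNAL,cv2.CHAIN_APPROX_NONE)[0][0][:,0,:].astype(float)
    d=np.stack([(cnt[:,0]-c['cx'])/c['fx'],(cnt[:,1]-c['cy'])/c['fy'],np.ones(len(cnt))],-1)@T[:3,:3].T
    P=T[:3,3]+d*((0.012-T[2,3])/d[:,2])[:,None]
    r=cv2.minAreaRect(P[:,:2].astype(np.float32));print(r,'\n',cv2.boxPoints(r))
E
```

```text
scene 3850 [ 222  199   87   51 1558]
((0.5520434975624084, 0.030722633004188538), (0.15810397267341614, 0.30079296231269836), 10.1018648147583) 
 [[ 0.44783765  0.16492197]
 [ 0.50059634 -0.13120794]
 [ 0.65624934 -0.1034767 ]
 [ 0.60349065  0.19265321]]
side 539 [ 221  202   76   72 1549]
((0.5489488840103149, 0.02722318470478058), (0.1612926572561264, 0.30406829714775085), 9.315596580505371) 
 [[ 0.44475597  0.16419785]
 [ 0.4939763  -0.13586031]
 [ 0.6531418  -0.10975148]
 [ 0.6039215   0.19030668]]
```

View pics/scenecrop.png

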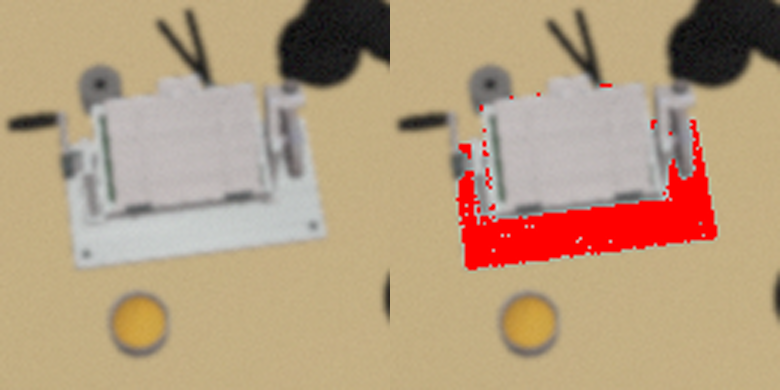

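View pics/sidecrop.png

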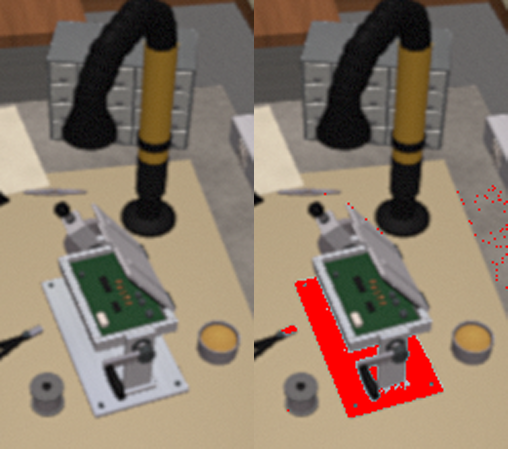

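Base plate centre is about (0.5505, 0.029) with yaw about +9.7°. Next is the cover angle from depth, checked against where the other features should be.

```bash
cat >> h.py <<'E'
YAW=np.radians(9.7); O=np.array([.553,.0142,0]); 
def setpose(o,yaw):
    global O,YAW,RH; O=np.array(o);YAW=yaw;RH=R.from_euler('z',yaw).as_matrix()
RH=R.from_euler('z',YAW).as_matrix()
def h2w(p): return RH@np.array(p,float)+O
def w2h(P): return (P-O)@RH
def proj(c,P):
    T=np.linalg.inv(c['world_from_camera']); q=T[:3,:3]@P+T[:3,3]; return (c['fx']*q[0]/q[2]+c['cx'],c['fy']*q[1]/q[2]+c['cy'])
def tool():
    o=ctrl.get_obs(); return np.array(o['eef_pos']),R.from_quat(np.roll(o['eef_rot'],-1)).as_matrix()
def rot(x,y): # tool axes from holder-frame x,y
    x=RH@np.array(x,float);y=RH@np.array(y,float); return np.stack([x,y,np.cross(x,y)],1)
def plan(tcp_h,Rt):
    p,Rc=tool(); d=Rc.T@(h2w(tcp_h)-p); rv=R.from_matrix(Rc.T@Rt).as_rotvec(degrees=True)
    print('shift mm',np.round(d*1000,1),'turn deg',np.round(rv,2)); return d,rv
E
python3 - <<'E'
from h import *
print(tool()[1])
sc=dict(np.load('scene0.npz'));sd=dict(np.load('side0.npz'))
for n,c in (('scene',sc),('side',sd)):
    H=w2h(pts(c,c['world_from_camera']))
    m=(H[...,2]>.17)&(H[...,2]<.3)&(abs(H[...,1])<.07)&(abs(H[...,0])<.12)&(c['depth']>0)
    P=H[m]; print(n,len(P),P.min(0),P.max(0))
    q=np.polyfit(P[:,0],P[:,2],1); print('angle',np.degrees(np.arctan(-q[0])),q,'z at x=66',np.polyval(q,.066))
    for k,p in dict(grip=(-.06,-.163,.125),knob=(-.048,.126,.207),nozzle=(.003,.126,.335),hinge=(.066,0,.142)).items(): print(k,np.round(proj(c,h2w(p)),1))
E
```

```text
[[-2.98918552e-04  3.99356747e-01 -9.16795560e-01]
 [ 1.36293534e-03 -9.16794587e-01 -3.99356767e-01]
 [-9.99999027e-01 -1.36890821e-03 -2.70250513e-04]]
scene 1304 [-0.02871147 -0.06985832  0.17004185] [0.05558807 0.06988818 0.26951205]
angle 52.425925436441446 [-1.29974263  0.23225306] z at x=66 0.14647004787433754
grip [209.8 201.1]
knob [295.5 182.8]
nozzle [301.6 177.8]
hinge [262.2 227.1]
side 421 [-0.02698764 -0.0689737   0.17001691] [0.05195404 0.06936884 0.26648473]
angle 51.62484850664205 [-1.26281067  0.2336288 ] z at x=66 0.150283298023915
grip [259.3 256.3]
knob [231.4 167.6]
nozzle [247.2 131. ]
hinge [279.5 201.3]
```

Cover angle is about 52° (0.91 rad), and the knob and crank grip project where I see them. Now to plan the approach.

```bash
cat >> h.py <<'E'
def rows(tcp_h,Rt,N,claw,lead=0,Rc=None,p=None):
    if p is None: p,Rc=tool()
    tgt=h2w(tcp_h); rv=R.from_matrix(Rc.T@Rt).as_rotvec(degrees=True); step=R.from_rotvec(rv/N,degrees=True).as_matrix(); dw=(tgt-p)/N
    print('total',np.round((tgt-p),4),rv.round(2))
    Rr=Rc.copy()
    for i in range(N):
        s=Rr.T@dw; print([*[round(float(v),4) for v in s],*[round(float(v),2) for v in rv/N],claw]); Rr=Rr@step
    return
DOWN_Y=lambda: rot((0,0,-1),(0,1,0))   # jaws along holder y, camera on robot side
DOWN_X=lambda: rot((0,0,-1),(1,0,0))   # jaws along holder x, camera inboard
LEAN=lambda: rot((.5,0,-.8660254),(0,1,0))
E
python3 - <<'E'
from h import *
p,Rc=tool(); Rt=DOWN_Y()
print(R.from_matrix(Rc.T@Rt).as_rotvec(degrees=True))
rows((.005,0,.300),Rt,16,-1,p=p+np.array([0,0,.1]),Rc=Rc)
E
```

```text
[-1.66161978e+02 -1.16454929e-01 -8.65155916e-03]
total [ 0.3284  0.5418 -0.0416] [-1.6616e+02 -1.2000e-01 -1.0000e-02]
[0.0026, -0.0228, -0.0323, -10.39, -0.01, -0.0, -1]
[0.0026, -0.0166, -0.0359, -10.39, -0.01, -0.0, -1]
[0.0026, -0.0099, -0.0383, -10.39, -0.01, -0.0, -1]
[0.0026, -0.0028, -0.0395, -10.39, -0.01, -0.0, -1]
[0.0026, 0.0043, -0.0394, -10.39, -0.01, -0.0, -1]
[0.0026, 0.0114, -0.0379, -10.39, -0.01, -0.0, -1]
[0.0026, 0.018, -0.0353, -10.39, -0.01, -0.0, -1]
[0.0026, 0.0241, -0.0314, -10.39, -0.01, -0.0, -1]
[0.0026, 0.0294, -0.0266, -10.39, -0.01, -0.0, -1]
[0.0026, 0.0337, -0.0208, -10.39, -0.01, -0.0, -1]
[0.0026, 0.0369, -0.0144, -10.39, -0.01, -0.0, -1]
[0.0026, 0.0389, -0.0076, -10.39, -0.01, -0.0, -1]
[0.0026, 0.0396, -0.0004, -10.39, -0.01, -0.0, -1]
[0.0026, 0.039, 0.0067, -10.39, -0.01, -0.0, -1]
[0.0026, 0.0372, 0.0136, -10.39, -0.01, -0.0, -1]
[0.0026, 0.0341, 0.0201, -10.39, -0.01, -0.0, -1]
```

drive_tool:
  increments:
    - [-0.05,0,0,0,0,0,-1]
    - [-0.05,0,0,0,0,0,-1]
    - [0.0026,-0.0228,-0.0323,-10.4,0,0,-1]
    - [0.0026,-0.0166,-0.0359,-10.4,0,0,-1]
    - [0.0026,-0.0099,-0.0383,-10.4,0,0,-1]
    - [0.0026,-0.0028,-0.0395,-10.4,0,0,-1]
    - [0.0026,0.0043,-0.0394,-10.4,0,0,-1]
    - [0.0026,0.0114,-0.0379,-10.4,0,0,-1]
    - [0.0026,0.018,-0.0353,-10.4,0,0,-1]
    - [0.0026,0.0241,-0.0314,-10.4,0,0,-1]

```text
time_s: 1.4
eef_pos: [0.394, -0.255, 0.3212]
eef_rot: [0.569, 0.42, 0.569, -0.42]
wrist_force: [0.5, -0.2, 0.0]
opening: 0.002
```

drive_tool:
  increments:
    - [0.0026,0.0294,-0.0266,-10.4,0,0,-1]
    - [0.0026,0.0337,-0.0208,-10.4,0,0,-1]
    - [0.0026,0.0369,-0.0144,-10.4,0,0,-1]
    - [0.0026,0.0389,-0.0076,-10.4,0,0,-1]
    - [0.0026,0.0396,0,-10.4,0,0,-1]
    - [0.0026,0.039,0.0067,-10.4,0,0,-1]
    - [0.0026,0.0372,0.0136,-10.4,0,0,-1]
    - [0.0026,0.0341,0.0201,-10.4,0,0,-1]
    - [0,0,0,0,0,0,-1]

```text
time_s: 2.52
eef_pos: [0.5577, 0.0171, 0.2998]
eef_rot: [0.704, -0.062, 0.705, 0.063]
wrist_force: [0.2, -0.5, -1.0]
opening: 0.003
```

```bash
python3 - <<'E'
from h import *
p,Rc=tool();o=ctrl.get_obs();print(w2h(p),o['q'].round(3),o['time_s'],o['opening'])
plan((.005,0,.275),DOWN_Y())
c=camera('wrist');save('w1',c);np.savez('w1.npz',p=p,Rc=Rc,**c)
E
```

```text
[0.00510317 0.00206564 0.29984047] [-0.182  0.1    1.581  0.     1.462 -1.931] 2.525 0.0034754679504637163
shift mm [24.8 -2.1 -0.1] turn deg [ 0.47 -0.07 -0.05]
```

View pics/w1.png

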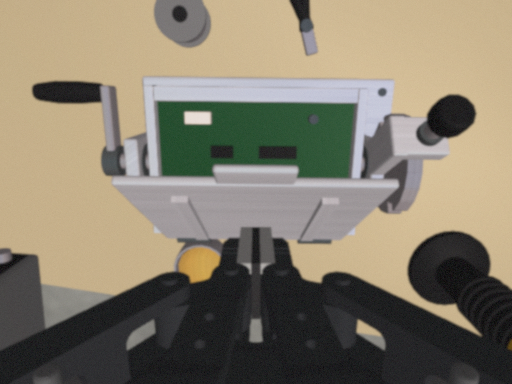

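The wrist view shows the tab at (256,174), the tips just beyond it over the plate, the knob at (452,115), and the crank handle at (68,92). I refine the holder pose from the knob and handle, then push.

```bash
python3 - <<'E'
from h import *
c=dict(np.load('w1.npz')); T=np.eye(4);T[:3,:3]=c['Rc'];T[:3,3]=c['p'];T=T@c['hand_eye']
W=pts(c,T);H=w2h(W);c['world_from_camera']=T
g=c['img'].max(-1)<60
def blob(box):
    x0,y0,x1,y1=box;m=np.zeros_like(g);m[y0:y1,x0:x1]=g[y0:y1,x0:x1]&(H[y0:y1,x0:x1,2]>.07)
    v,u=np.nonzero(m);print('px',u.mean(),v.mean(),u.min(),u.max(),v.min(),v.max(),'median H',np.median(H[m],0).round(4), 'pred')
blob((20,70,101,115)); print(proj(c,h2w((-.06,-.163,.125))),'ends',proj(c,h2w((-.06,-.192,.125))),proj(c,h2w((-.06,-.134,.125))))
blob((415,85,490,145)); k=np.array([-.048,.126,.207]);z=np.array([-.5,0,.866]);print('face',proj(c,h2w(k+.009*z)),'ctr',proj(c,h2w(k)),proj(c,h2w(k-.011*z)))
print('tab H at px',np.median(H[170:178,235:277].reshape(-1,3),0), H[200,256])
E
```

```text
px 67.36394271272114 91.61499578770008 33 99 82 101 median H [-0.0628 -0.1571  0.1315] pred
(np.float64(65.42347331816248), np.float64(95.22875557617537)) ends (np.float64(31.923339460920204), np.float64(94.96211943634299)) (np.float64(98.89900742356295), np.float64(95.4951959202866))
px 449.4702738810955 116.56513026052104 418 474 96 143 median H [-0.0493  0.1232  0.2137] pred
face (np.float64(455.3140530287635), np.float64(111.39961295503831)) ctr (np.float64(447.32043470857286), np.float64(117.96937177119905)) (np.float64(438.3708391361188), np.float64(125.3248248411426))
tab H at px [-0.02283218  0.00196169  0.26197223] [0.00088912 0.0025162  0.23123828]
```

drive_tool:
  increments:
    - [0.025,-0.002,0,0,0,0,-1]
    - [0.02,0,-0.003,0,0,0,-1]
    - [0.01,0,-0.01,0,0,0,-1]
    - [0.009,0,-0.009,0,0,0,-1]
    - [0.011,0,-0.008,0,0,0,-1]
    - [0.011,0,-0.007,0,0,0,-1]
    - [0.012,0,-0.006,0,0,0,-1]
    - [0.012,0,-0.004,0,0,0,-1]

```text
time_s: 3.58
eef_pos: [0.511, 0.0049, 0.1899]
eef_rot: [0.704, -0.061, 0.705, 0.061]
wrist_force: [-0.5, -0.4, 1.7]
opening: 0.0
```

drive_tool:
  increments:
    - [0.011,0,-0.002,0,0,0,-1]
    - [0.01,0,-0.002,0,0,0,-1]
    - [0.009,0,-0.001,0,0,0,-1]
    - [0.004,0,0,0,0,0,-1]
    - [0,0,0,0,0,0,-1]

```text
time_s: 4.2
eef_pos: [0.5065, 0.004, 0.1565]
eef_rot: [0.704, -0.061, 0.705, 0.061]
wrist_force: [0.0, -0.3, 0.9]
opening: -0.002
```

```bash
python3 - <<'E'
from h import *
p,Rc=tool();o=ctrl.get_obs();print(w2h(p),o['wrist_force'])
c=camera('side');save('s2',c)
cv2.imwrite('pics/s2.png',cv2.resize(c['img'][130:290,190:330],None,fx=4,fy=3.6)[:,:,::-1])
E
```

```text
[-0.04754383 -0.00217183  0.15646134] [ 0.03797188 -0.26687337  0.88592922]
```

View pics/s2.png

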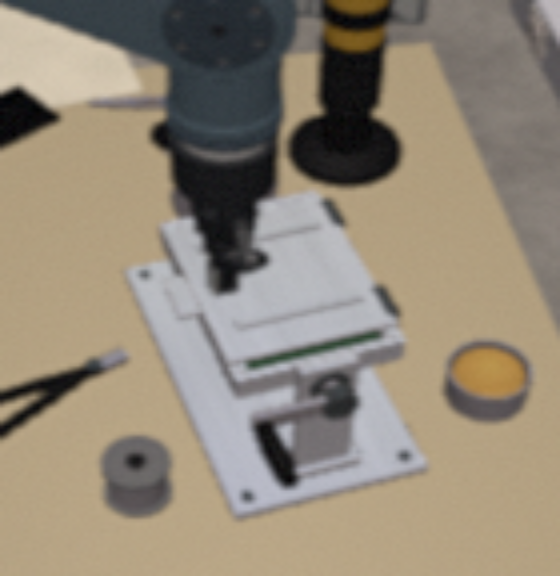

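The cover is nearly shut, with green still visible at (310,350). I keep pushing until force builds.

drive_tool:
  increments:
    - [0.003,0,0,0,0,0,-1]
    - [0.003,0,0,0,0,0,-1]
    - [0,0,0,0,0,0,-1]

```text
time_s: 4.62
eef_pos: [0.5066, 0.0038, 0.1536]
eef_rot: [0.704, -0.062, 0.704, 0.061]
wrist_force: [-13.0, 1.1, 22.8]
opening: 0.002
```

drive_tool:
  increments:
    - [0,0,0,0,0,0,-1]
    - [0,0,0,0,0,0,-1]
    - [-0.05,0,0,0,0,0,-1]
    - [-0.05,0,0,0,0,0,0.3]
    - [-0.03,0,0,0,0,0,0.3]
    - [0,0,0,0,0,0,0.3]

```text
time_s: 5.38
eef_pos: [0.5082, 0.0037, 0.2838]
eef_rot: [0.707, -0.062, 0.702, 0.061]
wrist_force: [-0.0, 0.1, -0.4]
opening: 0.635
```

```bash
cat >> h.py <<'E'
_y=np.radians(9.0); setpose([.5505+.015*np.sin(_y),.0285-.015*np.cos(_y),0],_y)
def wristT(c,p,Rc):
    T=np.eye(4);T[:3,:3]=Rc;T[:3,3]=p;return T@c['hand_eye']
E
python3 - <<'E'
from h import *
p,Rc=tool();o=ctrl.get_obs();print(w2h(p),o['wrist_force'],O)
c=camera('wrist');save('w3',c);np.savez('w3.npz',p=p,Rc=Rc,**c)
k=np.array([-.048,.126,.207]);z=np.array([-.5,0,.8660254])
rows(k+.10*z,LEAN(),6,.3)
T=wristT(c,p,Rc);c['world_from_camera']=T
for n,q in dict(grip=(-.06,-.163,.125),ge=(-.06,-.192,.125),face=k+.009*z,ctr=k,b=(-.08,-.135,.012),b2=(-.08,.165,.012)).items(): print(n,np.round(proj(c,h2w(q)),1))
s=camera('side');cv2.imwrite('pics/s3.png',cv2.resize(s['img'][130:290,190:330],None,fx=4,fy=3.6)[:,:,::-1])
E
```

```text
[-0.04565732 -0.00286735  0.2838424 ] [-0.01337994  0.13856619 -0.4076187 ] [0.55284652 0.01368467 0.        ]
total [-0.0707  0.1189  0.012 ] [  0.93 -29.86  -0.19]
[-0.002, 0.0215, -0.0082, 0.16, -4.98, -0.03, 0.3]
[-0.0028, 0.0215, -0.008, 0.16, -4.98, -0.03, 0.3]
[-0.0035, 0.0215, -0.0078, 0.16, -4.98, -0.03, 0.3]
[-0.0041, 0.0215, -0.0076, 0.16, -4.98, -0.03, 0.3]
[-0.0048, 0.0215, -0.0072, 0.16, -4.98, -0.03, 0.3]
[-0.0054, 0.0214, -0.0068, 0.16, -4.98, -0.03, 0.3]
grip [ 70.  153.4]
ge [ 36.2 152.9]
face [465.5 198.3]
ctr [457.  201.3]
b [142.9 120.1]
b2 [399.9 124.3]
```

View pics/w3.png

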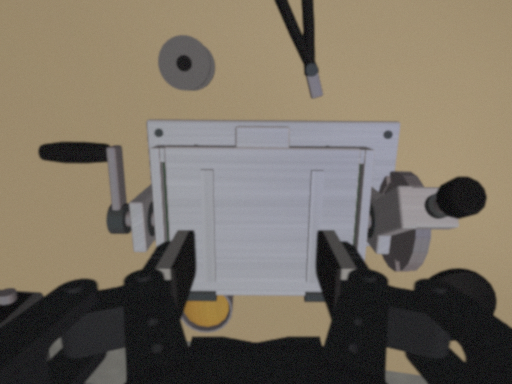

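View pics/s3.png

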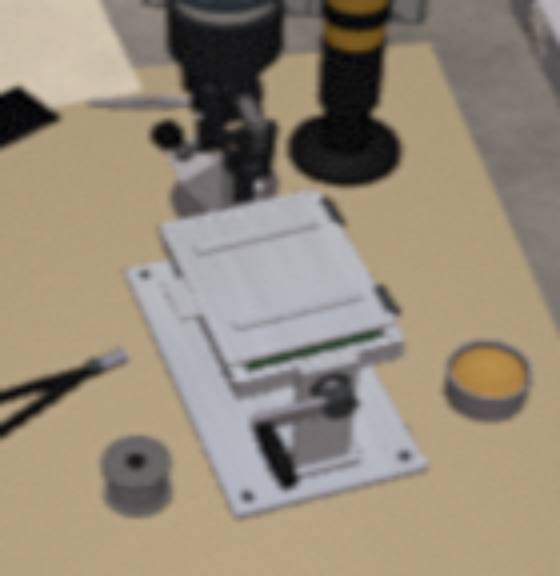

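```bash
python3 - <<'E'
from h import *
c=dict(np.load('w3.npz'));T=wristT(c,c['p'],c['Rc']);H=w2h(pts(c,T))
P=H[165:225,225:300].reshape(-1,3);A=np.c_[P[:,0],P[:,1],np.ones(len(P))];print(np.linalg.lstsq(A,P[:,2],rcond=None)[0],P[:,2].mean())
# frame rim top
print('rim L',np.median(H[170:200,157:160].reshape(-1,3),0),'tab',np.median(H[130:142,245:280].reshape(-1,3),0))
s=camera('scene');H=w2h(pts(s,s['world_from_camera']))
m=(abs(H[...,0])<.055)&(abs(H[...,1])<.035)&(s['depth']>0)&(H[...,2]>.1)&(H[...,2]<.2);P=H[m];print(len(P),np.polyfit(P[:,0],P[:,2],1),P[:,2].mean())
E
```

```text
[-0.39457506 -0.02243087  0.13201696] 0.14437028143673136
rim L [-0.03620993 -0.08595278  0.13471753] tab [-0.07994567  0.00161953  0.14084681]
611 [0.03474649 0.14484054] 0.14488202303427955
```

drive_tool:
  increments:
    - [-0.002,0.0215,-0.0082,0,-5,0,0.3]
    - [-0.0028,0.0215,-0.008,0,-5,0,0.3]
    - [-0.0035,0.0215,-0.0078,0,-5,0,0.3]
    - [-0.004,0.0215,-0.0076,0,-5,0,0.3]
    - [-0.0048,0.0215,-0.0072,0.5,-5,0,0.3]
    - [-0.0054,0.0215,-0.0068,0.5,-5,0,0.3]
    - [0,0,0,0,0,0,0.3]

```text
time_s: 6.4
eef_pos: [0.4332, 0.1235, 0.2907]
eef_rot: [0.862, -0.037, 0.5, 0.071]
wrist_force: [-0.2, -0.4, 0.2]
opening: 0.65
```

```bash
python3 - <<'E'
from h import *
p,Rc=tool();k=np.array([-.048,.126,.207]);z=np.array([-.5,0,.8660254])
print(w2h(p));plan(k+.1*z,LEAN())
c=camera('wrist');save('w4',c);np.savez('w4.npz',p=p,Rc=Rc,**c)
T=wristT(c,p,Rc);c['world_from_camera']=T;H=w2h(pts(c,T))
for n,q in dict(face=k+.009*z,ctr=k).items(): print(n,np.round(proj(c,h2w(q)),1))
m=(c['img'].max(-1)<60)&(H[...,2]>.19)&(H[...,2]<.24)&(abs(H[...,1]-.126)<.03)
v,u=np.nonzero(m);print(len(u),u.min(),u.max(),v.min(),v.max(),np.median(H[m],0))
E
```

```text
[-0.10101968  0.12721962  0.29068066]
shift mm [-1.  -1.2  4.1] turn deg [-0.1  -0.15 -0.47]
face [252.6 203.1]
ctr [252.6 199.2]
1005 238 272 178 214 [-0.05711447  0.12762244  0.21284899]
```

View pics/w4.png

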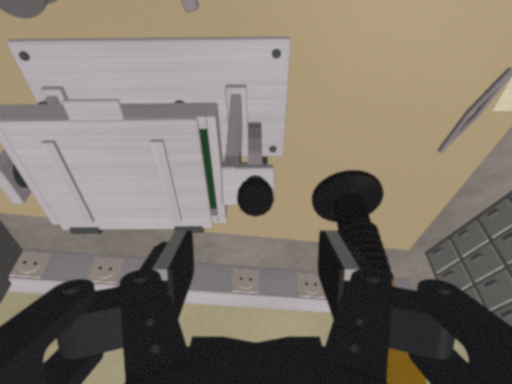

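The knob sits at (255,196), within 1–3 mm of the axis the jaws will follow. The cover reads shut. Advancing 104 mm to grip.

drive_tool:
  increments:
    - [0.03,0,0.001,0,0,-0.4,0.3]
    - [0.03,0,0,0,0,0,0.3]
    - [0.03,0,0,0,0,0,0.3]
    - [0.014,0,0,0,0,0,0.3]
    - [0,0,0,0,0,0,0.3]

```text
time_s: 7.08
eef_pos: [0.4874, 0.1303, 0.2012]
eef_rot: [0.862, -0.038, 0.501, 0.067]
wrist_force: [-0.4, 0.4, -0.8]
opening: 0.649
```

```bash
python3 - <<'E'
from h import *
p,Rc=tool();k=np.array([-.048,.126,.207]);z=np.array([-.5,0,.8660254])
print(w2h(p),ctrl.get_obs()['wrist_force']);plan(k-.005*z,LEAN())
c=camera('wrist');save('w5',c)
s=camera('side');cv2.imwrite('pics/s5.png',cv2.resize(s['img'][80:240,190:330],None,fx=4,fy=3.6)[:,:,::-1])
E
```

```text
[-0.04640304  0.12540308  0.20123247] [-0.39362669  0.3553856  -0.76044169]
shift mm [-0.8  0.6  1.5] turn deg [-0.23 -0.3   0.02]
```

View pics/w5.png

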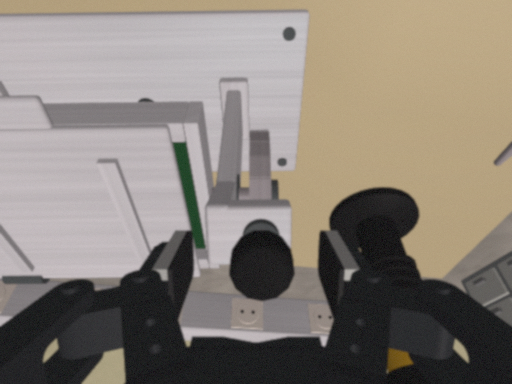

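View pics/s5.png

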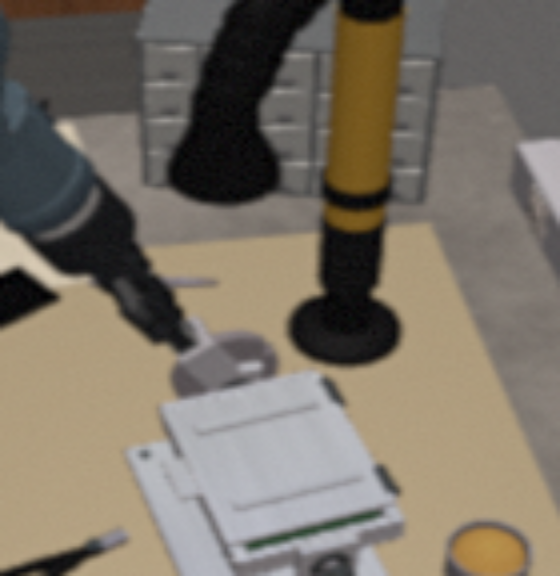

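The knob is between the pads at (261,260). Closing, then pulling straight out.

drive_tool:
  increments:
    - [0,0.0015,0,0,0,0,-1]
    - [0,0,0,0,0,0,-1]
    - [0,0,0,0,0,0,-1]
    - [0,0,0,0,0,0,-1]
    - [0,0,0,0,0,0,-1]

```text
time_s: 7.8
eef_pos: [0.4874, 0.1329, 0.2044]
eef_rot: [0.864, -0.038, 0.498, 0.067]
wrist_force: [-5.2, 1.0, 6.0]
opening: 0.28
```

drive_tool:
  increments:
    - [-0.004,0,0,0,0,0,-1]
    - [-0.004,0,0,0,0,0,-1]
    - [-0.004,0,0,0,0,0,-1]
    - [-0.0015,0,0,0,0,0,-1]
    - [0,0,0,0,0,0,-1]
    - [0,0,0,0,0,0,-1]
    - [0,0,0,0,0,0,-1]

```text
time_s: 8.68
eef_pos: [0.4811, 0.1317, 0.215]
eef_rot: [0.864, -0.037, 0.498, 0.067]
wrist_force: [14.7, 6.8, -8.2]
opening: 0.273
```

```bash
python3 - <<'E'
from h import *
p,Rc=tool();k=np.array([-.048,.126,.207]);z=np.array([-.5,0,.8660254])
print(w2h(p));plan(k-.005*z+.0125*z,LEAN())
c=camera('wrist');save('w6',c)
E
```

```text
[-0.05240304  0.12777724  0.21499665]
shift mm [ 1.6 -1.8 -0.2] turn deg [-0.23  0.1  -0.  ]
```

View pics/w6.png

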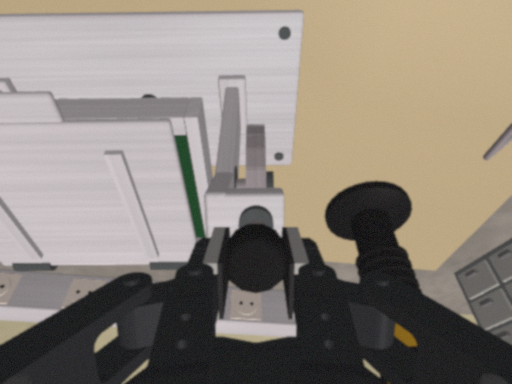

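The force suggests it is at the stop. I pull a hair more, release, back off and verify.

drive_tool:
  increments:
    - [-0.0015,0,0,0,0,0,-1]
    - [0,0,0,0,0,0,-1]
    - [0.002,0,0,0,0,0,0.3]
    - [0,0,0,0,0,0,0.3]
    - [0,0,0,0,0,0,0.3]
    - [-0.045,0,0,0,0,0,0.3]
    - [-0.045,0,0,0,0,0,0.3]
    - [0,0,0,0,0,0,0.3]

```text
time_s: 9.72
eef_pos: [0.4373, 0.1243, 0.2972]
eef_rot: [0.866, -0.039, 0.495, 0.067]
wrist_force: [0.4, -0.7, 0.1]
opening: 0.648
```

```bash
python3 - <<'E'
from h import *
p,Rc=tool();k=np.array([-.048,.126,.207]);z=np.array([-.5,0,.8660254])
print(w2h(p))
c=camera('wrist');save('w7',c);np.savez('w7.npz',p=p,Rc=Rc,**c)
def face(c,p,Rc):
    T=wristT(c,p,Rc);H=w2h(pts(c,T));
    m=(c['img'].max(-1)<60)&(H[...,2]>.19)&(H[...,2]<.245)&(abs(H[...,1]-.126)<.03)&(abs(H[...,0]+.06)<.04)
    P=H[m];a=(P-k)@z;print(len(P),'axial pct',np.percentile(a,[10,50,70,90]).round(4),np.median(P,0))
face(c,p,Rc); d=dict(np.load('w4.npz'));face(d,d['p'],d['Rc'])
E
```

```text
[-0.09678076  0.12730408  0.29721993]
1096 axial pct [0.0189 0.0214 0.0219 0.0224] [-0.06334705  0.12752854  0.22320023]
1005 axial pct [0.0071 0.0095 0.0098 0.0103] [-0.05711447  0.12762244  0.21284899]
```

View pics/w7.png

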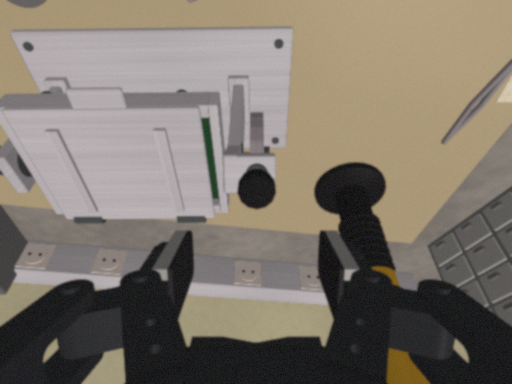

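The knob moved 11.9 mm outward and stays there. Now to above the crank handle.

```bash
python3 - <<'E'
from h import *
p,Rc=tool();o=ctrl.get_obs();print(o['q'])
rows((-.065,-.163,.23),DOWN_X(),10,.3)
E
```

```text
[-0.06176468 -0.55086617  2.20102105  0.13065668  0.97721382 -1.83119737]
total [ 0.0773 -0.2818 -0.0648] [ 87.54  23.75 -23.68]
[0.0073, -0.029, -0.0004, 8.75, 2.37, -2.37, 0.3]
[0.0084, -0.0284, 0.0043, 8.75, 2.37, -2.37, 0.3]
[0.0093, -0.027, 0.0089, 8.75, 2.37, -2.37, 0.3]
[0.0099, -0.0249, 0.0133, 8.75, 2.37, -2.37, 0.3]
[0.0102, -0.0222, 0.0173, 8.75, 2.37, -2.37, 0.3]
[0.0103, -0.0188, 0.0209, 8.75, 2.37, -2.37, 0.3]
[0.01, -0.015, 0.0239, 8.75, 2.37, -2.37, 0.3]
[0.0095, -0.0107, 0.0263, 8.75, 2.37, -2.37, 0.3]
[0.0087, -0.0062, 0.0279, 8.75, 2.37, -2.37, 0.3]
[0.0077, -0.0015, 0.0289, 8.75, 2.37, -2.37, 0.3]
```

drive_tool:
  increments:
    - [0,-0.05,0,0,0,0,0.3]
    - [0,-0.05,0,0,0,0,0.3]
    - [0,0,0,0,0,0,0.3]

```text
time_s: 10.15
eef_pos: [0.4519, 0.0216, 0.291]
eef_rot: [0.863, -0.036, 0.5, 0.064]
wrist_force: [-0.1, -0.0, 0.1]
opening: 0.648
```

```bash
python3 - <<'E'
from h import *
rows((-.065,-.163,.23),DOWN_X(),9,.3)
E
```

```text
total [ 0.0623 -0.1791 -0.061 ] [ 87.13  23.42 -23.34]
[0.0078, -0.0207, 0.0001, 9.68, 2.6, -2.59, 0.3]
[0.0086, -0.02, 0.0039, 9.68, 2.6, -2.59, 0.3]
[0.0093, -0.0186, 0.0076, 9.68, 2.6, -2.59, 0.3]
[0.0096, -0.0166, 0.011, 9.68, 2.6, -2.59, 0.3]
[0.0098, -0.0141, 0.014, 9.68, 2.6, -2.59, 0.3]
[0.0096, -0.011, 0.0166, 9.68, 2.6, -2.59, 0.3]
[0.0093, -0.0076, 0.0186, 9.68, 2.6, -2.59, 0.3]
[0.0086, -0.0039, 0.02, 9.68, 2.6, -2.59, 0.3]
[0.0078, -0.0001, 0.0207, 9.68, 2.6, -2.59, 0.3]
```

drive_tool:
  increments:
    - [0.0078,-0.0207,0,9.7,2.6,-2.6,0.3]
    - [0.0086,-0.02,0.0039,9.7,2.6,-2.6,0.3]
    - [0.0093,-0.0186,0.0076,9.7,2.6,-2.6,0.3]
    - [0.0096,-0.0166,0.011,9.7,2.6,-2.6,0.3]
    - [0.0098,-0.0141,0.014,9.7,2.6,-2.6,0.3]
    - [0.0096,-0.011,0.0166,9.7,2.6,-2.6,0.3]
    - [0.0093,-0.0076,0.0186,9.7,2.6,-2.6,0.3]
    - [0.0086,-0.0039,0.02,9.7,2.6,-2.6,0.3]
    - [0.0078,0,0.0207,9.7,2.6,-2.6,0.3]
    - [0,0,0,0,0,0,0.3]

```text
time_s: 11.4
eef_pos: [0.5156, -0.1528, 0.2291]
eef_rot: [0.538, 0.458, 0.539, -0.458]
wrist_force: [-0.7, 0.5, 0.2]
opening: 0.65
```

```bash
cat > crank.py <<'E'
from h import *
import sys
gx,gz=float(sys.argv[1]),float(sys.argv[2]);n=sys.argv[3]
p,Rc=tool();o=ctrl.get_obs()
print('tcp_h',w2h(p),o['wrist_force'],o['opening'])
c=camera('wrist');save(n,c);np.savez(n+'.npz',p=p,Rc=Rc,**c)
T=wristT(c,p,Rc);c['world_from_camera']=T;H=w2h(pts(c,T))
for q in (-.163,-.192,-.134): print('pred',np.round(proj(c,h2w((gx,q,gz))),1))
m=(c['img'].max(-1)<70)&(abs(H[...,0]-gx)<.025)&(abs(H[...,2]-gz)<.03)&(H[...,1]<-.13)&(H[...,1]>-.2)
v,u=np.nonzero(m);P=H[m];print(len(P),u.min(),u.max(),v.min(),v.max(),'H min/max',P.min(0),P.max(0),'med',np.median(P,0),'ztop',np.percentile(P[:,2],95))
E
python3 crank.py -.06 .125 w8; python3 -c "
from h import *
plan((-.06,-.163,.117),DOWN_X())"
```

```text
tcp_h [-0.06283841 -0.15864894  0.22909933] [-0.73373762  0.45608366  0.16566821] 0.650391230607205
pred [259.5 197. ]
pred [259.2 234.4]
pred [259.8 157.3]
1745 247 271 153 230 H min/max [-0.06907174 -0.18741989  0.12230409] [-0.05156739 -0.13100338  0.13277052] med [-0.06051117 -0.15669165  0.12947192] ztop 0.13157257502118094
shift mm [112.6   3.1   5.3] turn deg [ 0.41 -0.06  0.03]
```

View pics/w8.png

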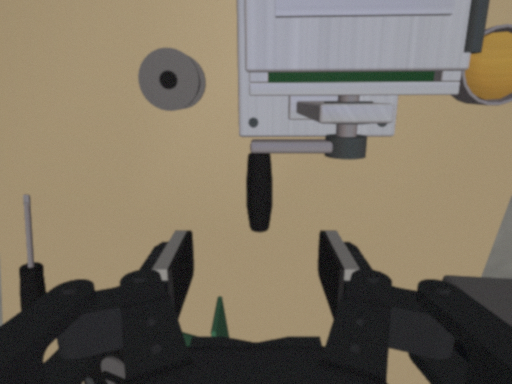

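The handle is centred at (259,192), x within a mm. Descend and grip.

drive_tool:
  increments:
    - [0.03,0.003,0.0025,0,0,0,0.3]
    - [0.03,0,0,0,0,0,0.3]
    - [0.03,0,0,0,0,0,0.3]
    - [0.022,0,0,0,0,0,0.3]
    - [0,0,0,0,0,0,0.3]
    - [0,0,0,0,0,0,-1]
    - [0,0,0,0,0,0,-1]
    - [0,0,0,0,0,0,-1]
    - [0,0,0,0,0,0,-1]
    - [0,0,0,0,0,0,-1]

```text
time_s: 12.7
eef_pos: [0.5186, -0.1553, 0.1201]
eef_rot: [0.539, 0.458, 0.538, -0.458]
wrist_force: [-5.7, -0.6, 3.0]
opening: 0.196
```

```bash
python3 crank.py -.06 .125 w9
```

```text
tcp_h [-0.06021388 -0.16151471  0.1201304 ] [-5.68388523 -0.6363424   3.00971298] 0.19568007467816384
pred [256.  266.8]
pred [255.7 327.4]
pred [256.4 199.2]
7834 179 334 191 329 H min/max [-0.08490574 -0.18834026  0.11384843] [-0.0350006  -0.13085572  0.15499896] med [-0.06038225 -0.15449049  0.12931984] ztop 0.15357606596030723
```

View pics/w9.png

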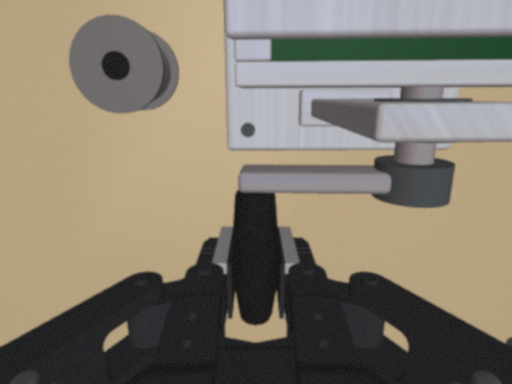

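Gripped. Crank it up and over in 10° steps with the tool held upright.

drive_tool:
  increments:
    - [-0.0104,0.0009,0,0,0,0,-1]
    - [-0.0101,0.0027,0,0,0,0,-1]
    - [-0.0095,0.0044,0,0,0,0,-1]
    - [-0.0086,0.006,0,0,0,0,-1]
    - [-0.0074,0.0074,0,0,0,0,-1]
    - [-0.006,0.0086,0,0,0,0,-1]
    - [-0.0044,0.0095,0,0,0,0,-1]
    - [-0.0027,0.0101,0,0,0,0,-1]
    - [-0.0009,0.0104,0,0,0,0,-1]

```text
time_s: 13.88
eef_pos: [0.5793, -0.1451, 0.1829]
eef_rot: [0.54, 0.459, 0.537, -0.457]
wrist_force: [-3.5, 1.5, 7.9]
opening: 0.197
```

```bash
python3 crank.py 0 .185 w10
python3 -c "
from h import *
s=camera('side');cv2.imwrite('pics/s10.png',cv2.resize(s['img'][130:290,190:330],None,fx=4,fy=3.6)[:,:,::-1])"
```

```text
tcp_h [ 0.00131754 -0.16100963  0.18291316] [-3.46541005  1.47575851  7.90508181] 0.1973964706231394
pred [252.3 264.7]
pred [252.2 324.2]
pred [252.5 198.3]
7310 176 323 190 323 H min/max [-0.02495227 -0.18809164  0.17699138] [ 0.02304602 -0.13040028  0.2149999 ] med [ 0.00109801 -0.15405733  0.19197851] ztop 0.2109829101797576
```

View pics/s10.png

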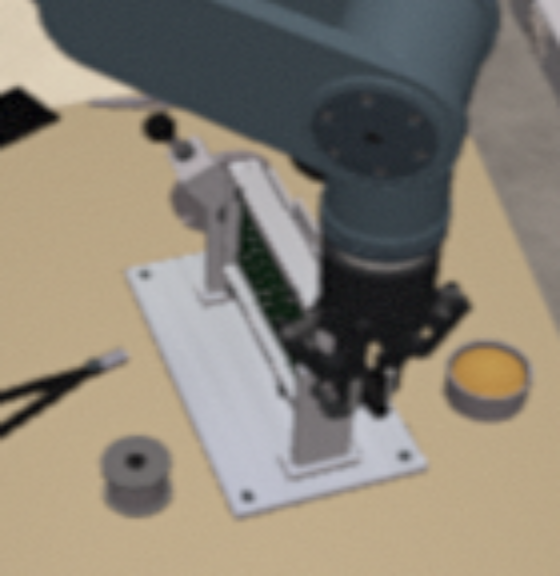

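The frame stands vertical, as expected. Now the second half.

drive_tool:
  increments:
    - [0.0009,0.0104,0,0,0,0,-1]
    - [0.0027,0.0101,0,0,0,0,-1]
    - [0.0044,0.0095,0,0,0,0,-1]
    - [0.006,0.0086,0,0,0,0,-1]
    - [0.0074,0.0074,0,0,0,0,-1]
    - [0.0086,0.006,0,0,0,0,-1]
    - [0.0095,0.0044,0,0,0,0,-1]
    - [0.0101,0.0027,0,0,0,0,-1]
    - [0.0104,0.0009,0,0,0,0,-1]
    - [0,0,0,0,0,0,-1]

```text
time_s: 15.22
eef_pos: [0.6365, -0.1355, 0.1176]
eef_rot: [0.539, 0.458, 0.539, -0.458]
wrist_force: [1.6, 0.8, -4.4]
opening: 0.198
```

```bash
python3 crank.py .06 .125 w11
python3 -c "
from h import *
s=camera('side');cv2.imwrite('pics/s11.png',cv2.resize(s['img'][130:290,190:330],None,fx=4,fy=3.6)[:,:,::-1])"
```

```text
tcp_h [ 0.05926345 -0.16047647  0.11763677] [ 1.60363776  0.84353942 -4.39438609] 0.1981527620442958
pred [257.3 272.2]
pred [256.9 333.5]
pred [257.7 203.7]
8274 179 338 191 335 H min/max [ 0.03500586 -0.18744925  0.11083195] [ 0.08499141 -0.13004704  0.15499873] med [ 0.0593845  -0.15335247  0.12672095] ztop 0.1527593531249135
```

View pics/s11.png

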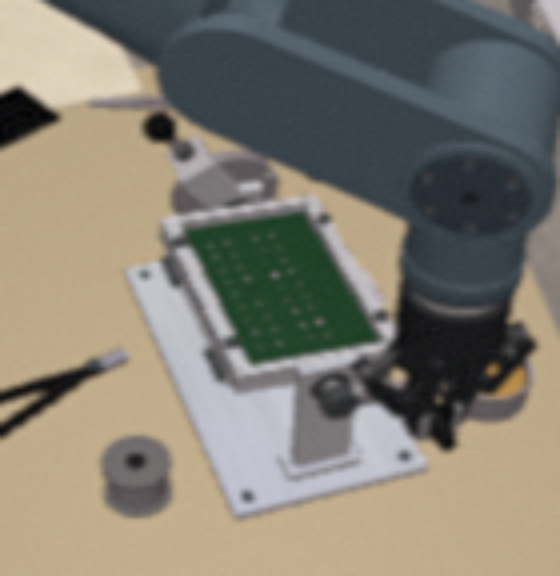

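View pics/w11.png

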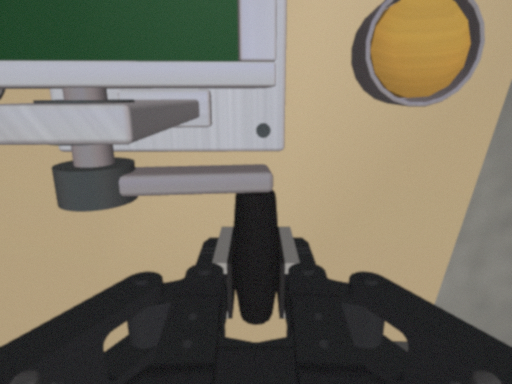

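It's half a turn over, green solder side up. I check the exact angle from depth slopes: board and crank arm, against the same arm at the start.

```bash
python3 - <<'E'
from h import *
def fit(P,l):
    q=np.polyfit(P[:,0],P[:,2],1);r=P[:,2]-np.polyval(q,P[:,0]);k=abs(r)<.004;q=np.polyfit(P[k,0],P[k,2],1);print(l,k.sum(),'slope',q[0].round(4),'z',P[k,2].mean().round(4))
for n,box in (('w8',(143,150,262,328)),('w9',(170,186,250,370)),('w11',(172,188,140,262))):
    c=dict(np.load(n+'.npz'));H=w2h(pts(c,wristT(c,c['p'],c['Rc'])));a=box
    fit(H[a[0]:a[1],a[2]:a[3]].reshape(-1,3),n+' arm')
c=dict(np.load('w11.npz'));H=w2h(pts(c,wristT(c,c['p'],c['Rc'])))
fit(H[66:78,20:265].reshape(-1,3),'w11 rim')
c=dict(np.load('w9.npz'));H=w2h(pts(c,wristT(c,c['p'],c['Rc'])));fit(H[66:80,250:500].reshape(-1,3),'w9 rim')
s=camera('scene');W=pts(s,s['world_from_camera']);H=w2h(W);hsv=cv2.cvtColor(s['img'],cv2.COLOR_RGB2HSV)
m=(hsv[...,0]>40)&(hsv[...,0]<90)&(hsv[...,1]>80)&(abs(H[...,0])<.06)&(abs(H[...,1])<.08)&(H[...,2]>.09);fit(H[m],'scene board')
s=camera('side');W=pts(s,s['world_from_camera']);H=w2h(W);hsv=cv2.cvtColor(s['img'],cv2.COLOR_RGB2HSV)
m=(hsv[...,0]>40)&(hsv[...,0]<90)&(hsv[...,1]>80)&(abs(H[...,0])<.06)&(abs(H[...,1])<.08)&(H[...,2]>.09);fit(H[m],'side board')
E
```

```text
w8 arm 461 slope 0.0318 z 0.1317
w9 arm 1804 slope 0.0377 z 0.1305
w11 arm 1928 slope -0.0795 z 0.1287
w11 rim 2925 slope -0.094 z 0.1337
w9 rim 3483 slope 0.0483 z 0.135
scene board 966 slope -0.0735 z 0.1263
side board 1047 slope -0.0817 z 0.1266
```

All measures agree on an overshoot of about 0.075 rad: the start sat at −0.03, within its play. Raise the handle about 4.5 mm.

drive_tool:
  increments:
    - [-0.0045,0,0,0,0,0,-1]
    - [0,0,0,0,0,0,-1]
    - [0,0,0,0,0,0,-1]

```text
time_s: 15.8
eef_pos: [0.6369, -0.1355, 0.1246]
eef_rot: [0.539, 0.458, 0.539, -0.458]
wrist_force: [-6.2, 2.2, 0.7]
opening: 0.197
```

```bash
cat > ang.py <<'E'
from h import *
import sys
def fit(P,l):
    q=np.polyfit(P[:,0],P[:,2],1);r=P[:,2]-np.polyval(q,P[:,0]);k=abs(r)<.004;q=np.polyfit(P[k,0],P[k,2],1);print(l,k.sum(),'slope',q[0].round(4),'z',P[k,2].mean().round(4))
p,Rc=tool();print(w2h(p))
if len(sys.argv)>1:
    c=camera('wrist');save('wa',c);H=w2h(pts(c,wristT(c,p,Rc)))
    fit(H[172:188,140:262].reshape(-1,3),'arm');fit(H[66:78,20:265].reshape(-1,3),'rim')
for n in ('scene','side'):
    s=camera(n);W=pts(s,s['world_from_camera']);H=w2h(W);hsv=cv2.cvtColor(s['img'],cv2.COLOR_RGB2HSV)
    m=(hsv[...,0]>40)&(hsv[...,0]<90)&(hsv[...,1]>80)&(abs(H[...,0])<.06)&(abs(H[...,1])<.08)&(H[...,2]>.09);fit(H[m],n+' board')
E
python3 ang.py 1
```

```text
[ 0.05967992 -0.16048742  0.12464355]
arm 1946 slope 0.0244 z 0.1337
rim 2930 slope 0.0245 z 0.1365
scene board 912 slope 0.0296 z 0.126
side board 1089 slope 0.0235 z 0.127
```

Now −0.025 rad, well within the pin's 0.06 capture. Release and check.

drive_tool:
  increments:
    - [0,0,0,0,0,0,-1]
    - [0,0,0,0,0,0,0.3]
    - [0,0,0,0,0,0,0.3]
    - [0,0,0,0,0,0,0.3]
    - [-0.05,0,0,0,0,0,0.3]
    - [-0.05,0,0,0,0,0,0.3]
    - [-0.06,0,0,0,0,0,-1]
    - [0,0,0,0,0,0,-1]

```text
time_s: 16.95
eef_pos: [0.6402, -0.1367, 0.2921]
eef_rot: [0.544, 0.46, 0.534, -0.456]
wrist_force: [-0.1, 0.2, -0.3]
opening: 0.235
```

```bash
python3 ang.py; python3 - <<'E'
from h import *
c=camera('wrist');save('w12',c)
k=np.array([-.048,.126,.207]);z=np.array([-.5,0,.8660254])
p,Rc=tool();rows((-.1,.03,.29),LEAN(),9,-1)
E
```

```text
[ 0.06272592 -0.16221839  0.29205285]
scene board 917 slope 0.0242 z 0.1261
side board 1083 slope 0.0219 z 0.127
total [-0.1873  0.1631  0.0065] [-87.48 -23.5   23.4 ]
[-0.0007, -0.0176, -0.0212, -9.72, -2.61, 2.6, -1]
[-0.0025, -0.0137, -0.0238, -9.72, -2.61, 2.6, -1]
[-0.0041, -0.0094, -0.0256, -9.72, -2.61, 2.6, -1]
[-0.0057, -0.0047, -0.0266, -9.72, -2.61, 2.6, -1]
[-0.007, 0.0001, -0.0267, -9.72, -2.61, 2.6, -1]
[-0.0081, 0.005, -0.0259, -9.72, -2.61, 2.6, -1]
[-0.0089, 0.0096, -0.0243, -9.72, -2.61, 2.6, -1]
[-0.0094, 0.014, -0.0219, -9.72, -2.61, 2.6, -1]
[-0.0096, 0.0178, -0.0187, -9.72, -2.61, 2.6, -1]
```

View pics/w12.png

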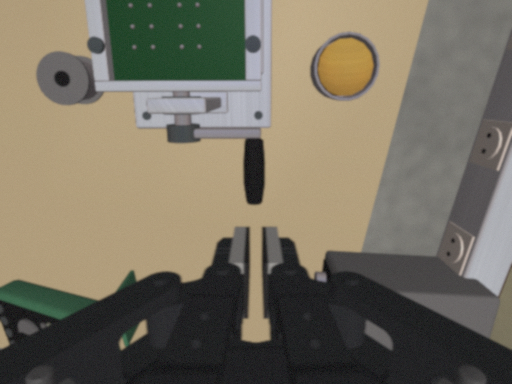

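The handle is released at (255,170) and the frame stays put. Moving back to the plunger side.

drive_tool:
  increments:
    - [-0.0007,-0.0176,-0.0212,-9.7,-2.6,2.6,-1]
    - [-0.0025,-0.0137,-0.0238,-9.7,-2.6,2.6,-1]
    - [-0.0041,-0.0094,-0.0256,-9.7,-2.6,2.6,-1]
    - [-0.0057,-0.0047,-0.0266,-9.7,-2.6,2.6,-1]
    - [-0.007,0,-0.0267,-9.7,-2.6,2.6,-1]
    - [-0.0081,0.005,-0.0259,-9.7,-2.6,2.6,-1]
    - [-0.0089,0.0096,-0.0243,-9.7,-2.6,2.6,-1]
    - [-0.0094,0.014,-0.0219,-9.7,-2.6,2.6,-1]
    - [-0.0096,0.0178,-0.0187,-9.7,-2.6,2.6,-1]
    - [0,0,0,0,0,0,-1]

```text
time_s: 18.35
eef_pos: [0.4481, 0.0282, 0.2885]
eef_rot: [0.863, -0.037, 0.5, 0.067]
wrist_force: [-0.2, 0.5, -0.5]
opening: 0.001
```

```bash
python3 - <<'E'
from h import *
k=np.array([-.048,.126,.207]);z=np.array([-.5,0,.8660254])
p,Rc=tool();print(w2h(p));plan(k+.08*z+np.array([0,.001,0]),LEAN())
E
```

```text
[-0.10120479  0.03072515  0.288514  ]
shift mm [17.3 96.3  5. ] turn deg [-0.23 -0.14 -0.05]
```

drive_tool:
  increments:
    - [0,0.05,0.002,0,0,0,-1]
    - [0.01,0.046,0,0,0,0,-1]
    - [0,0,0,0,0,0,-1]

```text
time_s: 18.73
eef_pos: [0.4407, 0.1269, 0.2814]
eef_rot: [0.862, -0.039, 0.5, 0.07]
wrist_force: [-0.2, 0.2, -0.2]
opening: -0.005
```

```bash
cat > knob.py <<'E'
from h import *
import sys
k=np.array([-.048,.126,.207]);z=np.array([-.5,0,.8660254])
p,Rc=tool();print(w2h(p),ctrl.get_obs()['wrist_force'])
c=camera('wrist');save(sys.argv[1],c);H=w2h(pts(c,wristT(c,p,Rc)))
m=(c['img'].max(-1)<60)&(H[...,2]>.19)&(H[...,2]<.245)&(abs(H[...,1]-.126)<.02)&(abs(H[...,0]+.058)<.03)
m[230:]=0
P=H[m];a=(P-k)@z;print(len(P),'axial',np.percentile(a,[10,50,70,90]).round(4));F=P[a>np.percentile(a,50)-.003]
ctr=(F.min(0)+F.max(0))/2;print('face ctr',F.mean(0),ctr)
print('shift to TCP with tips at face [mm]',(Rc.T@RH@(F.mean(0)-w2h(p))*1000-[11,0,0]).round(1));plan(w2h(p),LEAN())
E
python3 knob.py w13
```

```text
[-0.09307843  0.12935922  0.28138924] [-0.21464559  0.22745798 -0.20654443]
1223 axial [0.0187 0.0215 0.0219 0.0224]
face ctr [-0.06236776  0.12753088  0.22350723] [-0.06135378  0.12715584  0.22274466]
shift to TCP with tips at face [mm] [54.5 -2.1 -2.1]
shift mm [ 0.3  1.8 -0.5] turn deg [-0.05 -0.19 -0.11]
```

View pics/w13.png

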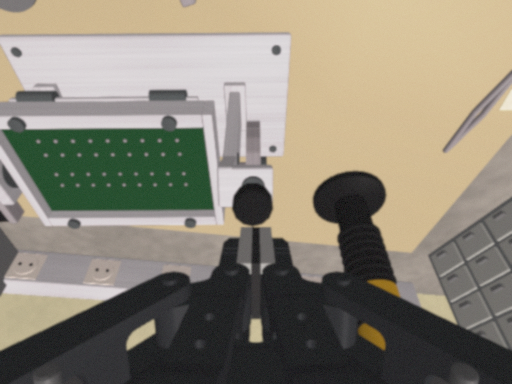

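The plunger is still out, with the face 54 mm ahead of the tips at (252,205). Pushing in along the axis.

drive_tool:
  increments:
    - [0.025,-0.002,-0.002,0,0,0,-1]
    - [0.023,0,0,0,0,0,-1]
    - [0.005,0,0,0,0,0,-1]
    - [0.004,0,0,0,0,0,-1]
    - [0.004,0,0,0,0,0,-1]
    - [0.004,0,0,0,0,0,-1]
    - [0.002,0,0,0,0,0,-1]
    - [0,0,0,0,0,0,-1]

```text
time_s: 19.77
eef_pos: [0.4737, 0.1262, 0.2246]
eef_rot: [0.863, -0.038, 0.499, 0.067]
wrist_force: [-4.1, -1.8, 2.0]
opening: 0.0
```

```bash
python3 knob.py w14|head -1; python3 -c "
from h import *
plan((-.048-.0045-.0055,.127,.207+.0173),LEAN())"
```

```text
[-0.06055786  0.12351104  0.22455993] [-4.06913197 -1.81256711  1.96668244]
shift mm [1.5 3.4 2.1] turn deg [-0.18  0.    0.04]
```

View pics/w14.png

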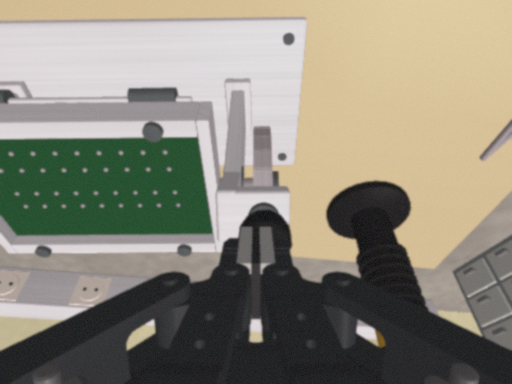

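Tips are on the knob and nearly home. Push a bit more until the force rises.

drive_tool:
  increments:
    - [0.002,0,0,0,0,0,-1]
    - [0.002,0,0,0,0,0,-1]
    - [0,0,0,0,0,0,-1]

```text
time_s: 20.2
eef_pos: [0.4749, 0.1266, 0.2244]
eef_rot: [0.863, -0.04, 0.499, 0.068]
wrist_force: [-57.2, -13.3, 50.7]
opening: -0.002
```

A hard stop at home. Back off and verify.

drive_tool:
  increments:
    - [-0.005,0,0,0,0,0,-1]
    - [-0.03,0,0,0,0,0,-1]
    - [-0.03,0,0,0,0,0,-1]
    - [0,0,0,0,0,0,-1]

```text
time_s: 20.7
eef_pos: [0.4443, 0.1217, 0.2796]
eef_rot: [0.865, -0.038, 0.496, 0.067]
wrist_force: [0.9, -0.4, -0.2]
opening: -0.001
```

```bash
python3 knob.py w15; python3 ang.py; python3 -c "
from h import *
s=camera('side');cv2.imwrite('pics/s15.png',cv2.resize(s['img'][130:290,190:330],None,fx=4,fy=3.6)[:,:,::-1]);s=camera('scene');save('sc15',s)"
```

```text
[-0.09033413  0.12363072  0.27956749] [ 0.87782165 -0.35573023 -0.19764898]
1127 axial [0.0063 0.0094 0.0098 0.0103]
face ctr [-0.05635847  0.12764299  0.21305594] [-0.0552217   0.12773552  0.21231929]
shift to TCP with tips at face [mm] [63.6  4.1 -4.2]
shift mm [-1.2 -0.1  1.2] turn deg [-0.18  0.14  0.04]
[-0.09071885  0.12369563  0.27791588]
scene board 943 slope 0.0287 z 0.126
side board 1089 slope 0.0142 z 0.127
```

View pics/s15.png

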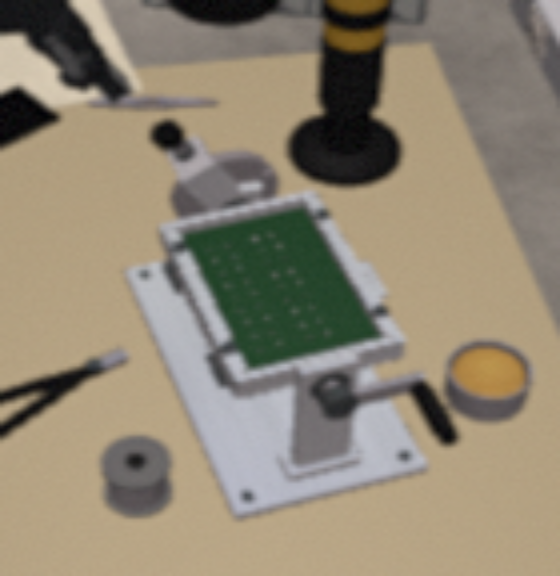

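View pics/w15.png

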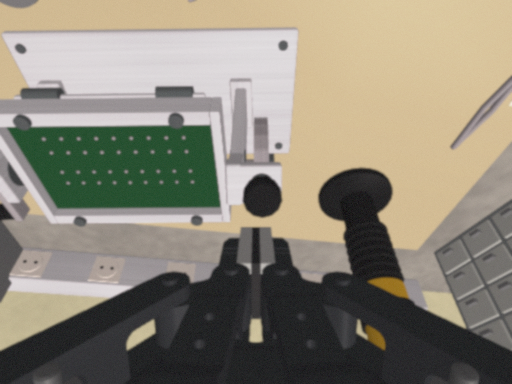

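View pics/sc15.png

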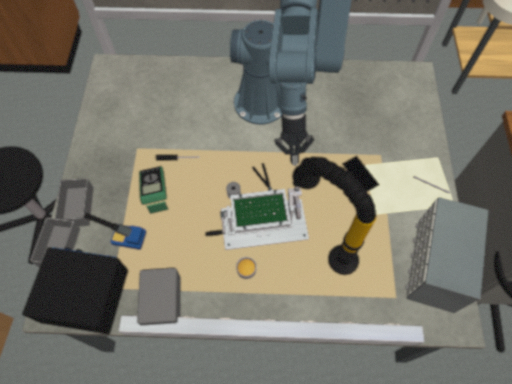

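The knob face reads 9.4 mm, as at home before the pull (9.5). The frame is in the notch with the solder side up. One last check that the cover is still shut underneath, using the tab height.

```bash
python3 - <<'E'
from h import *
for n in('side','scene'):
    s=camera(n);H=w2h(pts(s,s['world_from_camera']))
    m=(H[...,0]>.0695)&(H[...,0]<.09)&(abs(H[...,1])<.02)&(H[...,2]>.04)&(H[...,2]<.15)&(s['depth']>0)
    P=H[m];print(n,len(P),P.mean(0) if len(P) else 0,P[:,2].min(),P[:,2].max())
print('expected tab top z ~ .1105 shut; 0.06 rad open -> .102; frame tilt ~+.02 adds ~.002')
E
```

```text
side 25 [ 0.07918128 -0.00140167  0.11148047] 0.10527195498040187 0.11552393709668674
scene 45 [0.07688838 0.0020054  0.11224811] 0.1063356849504693 0.12010762585454438
expected tab top z ~ .1105 shut; 0.06 rad open -> .102; frame tilt ~+.02 adds ~.002
```

The tab is at 111.5–112 mm, so the cover is shut. The robot is clear, so I hand in.

```bash
python3 -c "
from h import *
hand_in()"
```

```text
the job is handed in; nothing more can be done
```

I shut the cover, pulled the plunger out, cranked the frame half a turn over the top and pushed the plunger home. The job was handed in at about 21 s of the 72 s allowed. `hand_in` gives no verdict, so everything below is from my own checks.

- **Plunger:** after the pull the knob stayed about 12 mm out. At the end its face measured 9.4 mm from the nominal home grip point, against 9.5 mm before the pull. The final push peaked at about 77 N at the wrist against the hard stop, under the 120 N limit.
- **Frame:** the solder side is on top. The first half turn overshot by about 0.075 rad, so I corrected it before locking. The last board slopes were 0.029 rad (scene camera) and 0.014 rad (side camera). These disagree slightly, but both are within the allowed 0.05 rad and the lock's 0.03 play.
- **Cover:** the tab sits at about 112 mm, against about 112 mm expected for shut and about 104 mm if it were 0.06 rad open.
- **Other things on the bench:** in the final pictures they look unmoved. I compared these by eye and did not measure them.
- **Robot:** the gripper tips were about 64 mm from the knob face at hand-in, and the wrist force was near zero.

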